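Feed a cover plate into a hand-cranked roller press and crank it through

ROBOT

A 6-joint arm with a two-finger parallel gripper is mounted at the origin on the work surface. World frame = base frame: x ahead of the robot, y to its left, z up, the work surface at z = 0. Lengths are in m, angles in rad, forces in N, time in s.
With the tool pointing down it reaches from about 0.275 to 1 m from the base axis. Payload 8.4 kg.
Tool frame: the origin (TCP) lies at the very end of the fingers, on their centre line; the grasp point (between the pads) lies 19 mm behind it; x points along the fingers, y is the direction in which the jaws open and shut, and the axes are right-handed (so a half turn about x gives the same grasp; the last joint's range is limited). The gripper opens to 85 mm and grips with 20 to 120 N. Pads are 22 mm wide; open, the fingers measure 114 mm over their backs; the gripper's body (76 mm by 85 mm) begins 54 mm behind the grasp point. The pads swing forward as they close: fully open they stand 13 mm farther back than shut.
Start: joints at [1.297, 0.353, 1.633, -0, 1.155, -0.002], TCP at [0.168, 0.602, 0.231] pointing down, gripper open.
Joint ranges: [-2.63, 2.63], [-0.92, 2.1], [0.06, 2.66], [-1.3, 4.44], [0, 2.69], [-3.02, 3.02]. Speed limits (rad/s): [2.22, 2.22, 2.79, 3.14, 3.14, 3.14].

INTERFACE

Orientations are given as a 3x3 rotation matrix whose columns are the frame's x, y, z axes.
In Python, from bench import status, imaging, r gives the robot as it stands.
- The arm moves only by the shell command python3 -m handwheel 'ROWS' [FORCE]. ROWS is text: rows parted by semicolons, each of 7 numbers parted by spaces: the closure in counts, from 0 (fully open) to 255 (shut), then the shift along the tool's x, y, z in mm, then the turn, a rotation vector about the tool's x, y, z in degrees. A call has 1 to 10 rows; each row is the pose to reach, as a shift and turn from the pose commanded when the call began, along the tool's axes at that moment; what a row does not reach only later rows make up. A row lasts 1/8 s, in which the tool goes at most 62.5 mm and 10.7 degrees, less where a joint would pass 70% of its speed; a pose out of reach is approached as far as the arm can. A call with a gripper value outside its range is refused whole. The fingers move at their own pace and stop on an object; FORCE is the grip in N (left out, the last holds). Time passes only in rows, so rows that repeat a pose let the fingers close. It gives the time, the measured TCP pose, the force and the opening at its end, in the units of the state.
- status.get_obs(): the state, without advancing time (a new reading comes with each control period).
- imaging.get_image(name): name is "scene" or "top" or "wrist"; returns a dict with "pixels" (384x512x3 uint8, red, green, blue), "vertical_fov" (degrees; the focal length in pixels is half the picture's height over the tangent of half this angle, whatever the lens; pixels are square), "cx", "cy" (the principal point, pixels), "extrinsics" (4x4, takes a point from world to camera coordinates). Camera axes: x right, y down, z forward; pixel columns grow to the right and rows downward; lengths in m; the calibration is good to about 2 mm. A picture is of the moment at which its call begins. There is no depth.
- r.finish_job(): hands the job in, once; it reports no verdict.
The state is a dict: "clock": time; "qpos": joint angles; "joint_vel": joint speeds; "joint_efforts": joint torques, N m; "tool_pos": TCP position; "tcp_rot": TCP orientation; "wrist_force": force on the tool from outside, world axes, zero at the start; "moment": the same for the moment, N m; "gripper_width": opening from 0.0 (shut) to 1.0 (fully open).
Only numpy, scipy, OpenCV 4.12 (cv2) and the standard library are available. Lean on these libraries where they do the work, as an engineer would, in place of code of your own. Each camera call takes 0.05 s, during which the arm holds its last target. There are 200 camera calls.

TASK

Slide the orange cover plate flat across the bed of the press (pressing on its top does it) until its far edge is square and flush against the aluminium fence, in front of the red pusher bar. Then turn the crank with the yellow finger ring counter-clockwise, seen from above, until the pusher has fed the whole plate past the black roller; each turn has a heavy point, so keep an even, unhurried speed through it, some five seconds a turn, and let the crank neither shoot ahead nor run back. Leave the other things on the table where they stand.

Things in the scene. Friction and masses are not known exactly. Their poses are not given: they have to be found in the camera images.
- press: Blue-grey roller press fixed to the table. Origin at table height; +y = feed direction, +x = away from operator, towards the fence. Level bed, top 8 mm up: lane x -85..85, y -145..215 mm; feed leaf x -170..-85, y -100..55. Aluminium fence along y, inner face x = 55, top 28 mm up. Roller bridge over the lane at y 60..90, 68 mm high, front post x -82..-66; 14 mm gap under roller.
- cover: Stiff orange plastic plate 100 x 70 x 4 mm, about 70 g, lying on the bed. Origin: centre of underside; x along the 100 mm. Starts on and near the feed leaf, skewed up to 0.3 rad; its 100 mm shall lie along the press's x, either way round. Slides easily on the bed (friction about 0.25); fingertips pressing on its top with 5 to 15 N can drag and turn it.
- seat (a point): Point on the press bed, at bed height (8 mm above the table), press frame x 5, y -20 mm: with the plate's centre here and its axes along the press's, its far edge is flush with the fence and it is clear of pusher bar and bridge. A few mm either way along y does not matter.
- pusher_face (a point): Middle of the front (+y) face of the red pusher bar, at bed height. The bar is 100 mm long (along the press's x, 50 mm either side), 11 mm high and 12 mm thick behind this face. It stands at press y = -85 mm + 14.5 mm per radian of the crank joint.
- roller_mid (a point): Point on the bed under the middle of the roller bridge (press x 0, y 75 mm). The bridge is 30 mm deep along y, so the plate is past it when its centre is more than 50 mm beyond this point along the press's +y.
- crank_ring (a point): Centre of the yellow finger ring on the crank's end, at its top rim, 94 mm above the table. Upright open tube: inside diameter 54, wall 6, 28 mm tall. It goes round crank_hub on a level circle of 75 mm radius. Shut fingertips, put about 20 mm into it from above, can push it round without gripping; keep them over 68 mm above the table, as parts of the machine lie under its path.
- crank_hub (a point): Point on the crank's upright axis at the height of the ring's top rim (94 mm above the table; the hub itself ends at 88 mm), over the blue gear head, 86 mm in diameter and 54 mm high, at press x -50, y -230 mm.
- crank (a joint): Crank angle, rad, counted over several turns, grows counter-clockwise from above. At 0 the ring is on the press's -x side of the hub, at pi/2 on -y. Starts at 0 to 1.2; hard stop 14.2; the plate clears the bridge at about 12.3. Needs 2 to 5 N at the ring, but 7 to 12 N some 0.4 rad before pi and 3 pi; just after, a spring drives it on. Keep under 4 rad/s; no run-back over 1 rad/s.
- tin: Closed steel tin 160 x 60 x 18 mm, bystander; origin centre of underside, x along its length.
- jar: Green glass jar, 68 mm diameter, 90 mm high, bystander; origin centre of underside.
- eraser: White eraser block 65 x 30 x 18 mm, bystander; origin centre of underside, x along its length.
- bookend: Aluminium L-shaped bookend, base 110 x 130 mm, 150 mm high, bystander; origin centre of its base.
- mug: Blue mug, 80 mm diameter, 90 mm high, bystander; origin centre of underside.
There are look-alikes about, which are no part of the job. Of the things like the cover, leave any that is blue; of the rest the larger one is meant.

How it is judged:
By the outcome, as a careful person would: the job done as asked, in the order asked, and still so for the second after the job is handed in, with the robot touching nothing.
It also fails if it takes over 72 s, if anything falls off the work surface, if the arm or the gripper's body presses on something with over 40 N, if the wrist force passes 120 N, or if a joint passes its speed limit or range.

## Working session

There is one attempt and no reset: what is moved stays moved. The work goes in short steps, Python scripts to look and compute and a shell command to move; the robot and the scene stay as the last step left them, time stands still between calls to the robot, and variables do not carry over. Pictures are saved under pics/ and viewed, about 8 in all and at most 12, crops included, and the job is handed in when it is done.

```bash
ls; mkdir -p pics; python3 - <<'E'
from bench import status, imaging, r
import cv2,numpy as np,pickle
o=status.get_obs();print(o['clock'],o['tool_pos'],np.round(o['tcp_rot'],3),o['wrist_force'])
d={n:imaging.get_image(n) for n in('scene','top')}
pickle.dump(d,open('im0.pkl','wb'))
for n in d:
    cv2.imwrite(f'pics/{n}0.png',d[n]['pixels'][:,:,::-1]); print(n,d[n]['vertical_fov'],d[n]['cx'],d[n]['cy'],np.round(d[n]['extrinsics'],3).tolist())
E
```

```text
pics
0.0 [0.16768159 0.60159195 0.23055363] [[-0.     0.268  0.963]
 [-0.001  0.963 -0.268]
 [-1.    -0.001  0.   ]] [-0.53992807  1.03848604 -0.46386089]
scene 50.86278203100059 258.60397988751913 189.59403608780767 [[0.863, 0.505, 0.014, -0.386], [0.439, -0.735, -0.517, -0.275], [-0.251, 0.452, -0.856, 1.356], [0.0, 0.0, 0.0, 1.0]]
top 46.19429561988416 261.24041347195225 197.0194192770882 [[-0.021, -1.0, 0.009, -0.108], [-0.992, 0.019, -0.123, 0.517], [0.122, -0.011, -0.992, 1.263], [0.0, 0.0, 0.0, 1.0]]
```

View pics/top0.png

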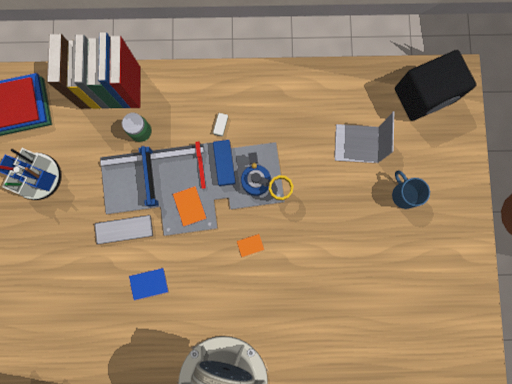

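View pics/scene0.png

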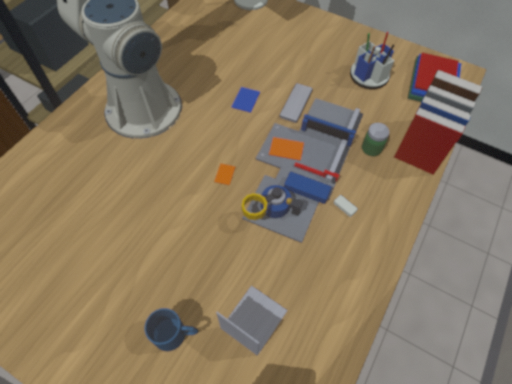

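The top view shows the press with its feed direction to the left (about world +y) and the fence on the upper side. The large orange plate is at (189,206), the red bar at (200,165), the ring at (281,187) and the hub at (256,180). The small orange plate at (250,245) and the blue one at (149,284) are decoys. Next I'll measure them.

```bash
cat > h.py <<'E'
import numpy as np,cv2
def cam(d):
    f=d['pixels'].shape[0]/2/np.tan(np.radians(d['vertical_fov'])/2); E=np.array(d['extrinsics']); return f,E[:3,:3],E[:3,3]
def ray(d,uv,z):
    f,R,t=cam(d);uv=np.atleast_2d(np.asarray(uv,float));c=-R.T@t
    v=np.c_[(uv[:,0]-d['cx'])/f,(uv[:,1]-d['cy'])/f,np.ones(len(uv))]@R
    return c+v*((z-c[2])/v[:,2])[:,None]
def proj(d,P):
    f,R,t=cam(d);q=np.atleast_2d(P)@R.T+t;return np.c_[q[:,0]/q[:,2]*f+d['cx'],q[:,1]/q[:,2]*f+d['cy']]
def blobs(d,lo,hi,amin=30):
    h=cv2.cvtColor(d['pixels'],cv2.COLOR_RGB2HSV);m=cv2.inRange(h,np.array(lo),np.array(hi))
    cs,_=cv2.findContours(m,cv2.RETR_EXTERNAL,cv2.CHAIN_APPROX_NONE)
    return sorted([c[:,0] for c in cs if cv2.contourArea(c)>amin],key=lambda c:-cv2.contourArea(c))
ORANGE=((8,200,150),(16,255,255));YEL=((22,150,120),(32,255,255));RED=((0,180,100),(5,255,255))
def rect(d,c,z):
    P=ray(d,c,z)[:,:2]*1000;(cx,cy),(w,h),a=cv2.minAreaRect(P.astype(np.float32))
    if w<h:w,h,a=h,w,a+90
    return np.round([cx,cy,w,h,(a+90)%180-90],1)
E
python3 - <<'E'
from h import *
import pickle
D=pickle.load(open('im0.pkl','rb'))
for n,d in D.items():
    print(n)
    for nm,c,z in(('or',ORANGE,.012),('yel',YEL,.094),('red',RED,.019)):
        for b in blobs(d,*c)[:4]: print(nm,b.mean(0).round(),rect(d,b,z))
    b=[b for b in blobs(d,*YEL)][:1]
    for z in(.094,):
        P=ray(d,b[0],z)[:,:2]*1000;print('ringfit',cv2.fitEllipse(P.astype(np.float32)))
d=D['top'];im=d['pixels'][130:250,90:310,::-1];cv2.imwrite('pics/c1.png',cv2.resize(im,None,fx=3.6,fy=3.6,interpolation=cv2.INTER_CUBIC))
E
```

```text
scene
or [286. 148.] [495.4  88.4  88.1  57.2  18.1]
or [225. 174.] [381.9 -90.4  60.9  40.5 -73.3]
yel [254. 205.] [ 533.9 -177.1   74.    65.4   80.3]
red [426. 142.] [871.3 325.3 191.5 143.5  88.7]
red [434.  69.] [798.1 652.4 177.3 121.  -78.8]
ringfit ((534.5267944335938, -177.32911682128906), (64.93279266357422, 73.93297576904297), 14.66388988494873)
top
or [189. 206.] [496.1  93.   96.   66.1  18. ]
or [250. 245.] [379.3 -82.2  64.9  44.5 -72.9]
yel [281. 187.] [ 534.4 -170.7   66.7   63.3   -1.3]
red [ 17. 103.] [815.9 605.7 131.5 112.   11.4]
red [127.  73.] [903.  275.  219.   58.1   6.2]
red [200. 164.] [616.8  59.3 136.3  10.9   7.4]
ringfit ((533.5975952148438, -170.7105255126953), (64.88496398925781, 66.01869201660156), 89.80204010009766)
```

View pics/c1.png

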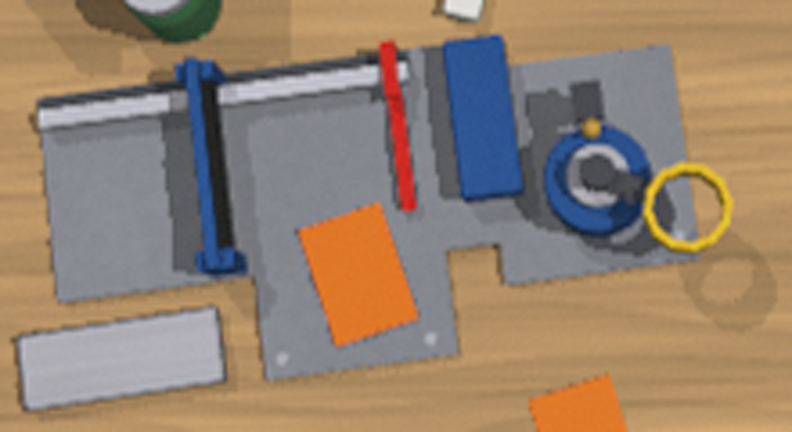

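```bash
cat >> h.py <<'E'
def rigid(A,B):
    A=np.array(A,float);B=np.array(B,float);a=A-A.mean(0);b=B-B.mean(0)
    th=np.arctan2((a[:,0]*b[:,1]-a[:,1]*b[:,0]).sum(),(a*b).sum());c,s=np.cos(th),np.sin(th)
    R=np.array([[c,-s],[s,c]]);t=B.mean(0)-R@A.mean(0);return th,t,np.linalg.norm(A@R.T+t-B,axis=1)
E
python3 - <<'E'
from h import *
import pickle
D=pickle.load(open('im0.pkl','rb'));d=D['top']
g=cv2.cvtColor(d['pixels'],cv2.COLOR_RGB2GRAY)
px=np.array([(60,302),(267,380),(460,355),(450,247)],float)/3.6+[90,130]-.36
A=[(-85,215),(-170,55),(-170,-100),(-85,-100)]
B=ray(d,px,.008)[:,:2]*1000
th,t,res=rigid(A,B);print('press yaw',np.degrees(th),t,res)
c,s=np.cos(th),np.sin(th);R=np.array([[c,-s],[s,c]])
W=lambda p:R@np.array(p)+t
L=lambda w:R.T@(np.array(w)-t)
print('hub pred',W((-50,-230)),'gear disc meas',ray(d,np.array([598,182])/3.6+[90,130]-.36,.054)*1000)
print('ring in press',L((533.6,-170.7)),'dist hub',np.linalg.norm(L((533.6,-170.7))-[-50,-230]))
for b in blobs(d,*ORANGE)[:1]:
    q=rect(d,b,.012);print('cover press',L(q[:2]),'angle rel',q[4]-np.degrees(th))
print('fence face edge', [L(ray(d,np.array(p)/3.6+[90,130]-.36,.028)[0,:2]*1000) for p in((40,130),(405,78))])
print('red ends',[L(ray(d,np.array(p)/3.6+[90,130]-.36,.019)[0,:2]*1000) for p in((402,210),(386,43))])
print('seat',W((5,-20)),'tin', [L(ray(d,np.array(p)/3.6+[90,130]-.36,.018)[0,:2]*1000) for p in((215,308),(225,382),(18,338))])
E
```

```text
press yaw 6.564377107871494 [588.0430532 129.4930423] [0.47465163 1.64802029 1.30233594 3.03109751]
hub pred [ 564.66433924 -104.71506118] gear disc meas [[ 561.00134222 -103.03105979   54.        ]]
ring in press [ -88.40404849 -292.00108372] dist hub 72.93151118292536
cover press [-95.51214448 -25.74291019] angle rel 11.435622892128507
fence face edge [array([ 52.79419838, 211.85748626]), array([ 56.2418236 , -84.61055383])]
red ends [array([-49.40463292, -68.42952318]), array([ 89.53159534, -71.83964848])]
seat [595.29666361 110.19575917] tin [array([-108.11419815,   89.63532066]), array([-168.08702786,   87.93754631]), array([-110.97582021,  247.9536396 ])]
```

```bash
cat >> h.py <<'E'
TH,T0=0,0
def press(d):
    cr=lambda p:np.array(p,float)/3.6+[90,130]-.36
    A=[(-85,215),(-170,55),(-170,-100),(-85,-100),(-50,-230),(55,212),(55,-85)]
    P=[(60,302),(267,380),(460,355),(450,247),(598,182),(40,130),(405,78)];Z=[.008]*4+[.054]+[.028]*2
    B=[ray(d,cr(p),z)[0,:2]*1000 for p,z in zip(P,Z)]
    return rigid(A,B)
E
python3 - <<'E'
from h import *
import pickle
D=pickle.load(open('im0.pkl','rb'));d=D['top']
th,t,res=press(d);print(np.degrees(th),t,res)
c,s=np.cos(th),np.sin(th);R=np.array([[c,-s],[s,c]]);W=lambda p:R@np.array(p)+t;L=lambda w:R.T@(np.array(w)-t)
print('seat',W((5,-20)),'hub',W((-50,-230)),'ring',L((533.6,-170.7))-[-50,-230])
q=rect(d,blobs(d,*ORANGE)[0],.012);print('cover',q,L(q[:2]),q[4]-np.degrees(th))
E
```

```text
6.529013438450497 [587.38634139 129.71382818] [0.13068451 1.23797773 0.5449243  3.75279436 3.2075489  1.75632049
 1.92578639]
seat [594.6280399  110.41207171] hub [ 563.86307573 -104.47980105] ring [-37.59645707 -62.34961842]
cover [496.1  93.   96.   66.1  18. ] [-94.86888955 -26.09588281] 11.470986561549502
```

```bash
python3 -m handwheel '105 0 -402 452 56 0 0;105 0 -402 452 56 0 0;105 0 -402 452 56 0 0;105 0 -402 452 56 0 0;105 0 -402 452 56 0 0;105 0 -402 452 56 0 0;105 0 -402 452 56 0 0;105 0 -402 452 56 0 0;105 0 -402 452 56 0 0;105 0 -402 452 56 0 0' 40; python3 - <<'E'
from bench import status, imaging
import numpy as np,cv2,pickle
d=imaging.get_image('wrist');pickle.dump(d,open('w1.pkl','wb'));cv2.imwrite('pics/w1.png',d['pixels'][:,:,::-1])
o=status.get_obs();print(o['clock'],o['tool_pos'],np.round(o['tcp_rot'],3).tolist(),o['wrist_force'],o['gripper_width'])
E
```

```text
clock: 1.35
tool_pos: [0.4962, 0.091, 0.2312]
tcp_rot: [[0.0, 0.949, 0.315], [-0.0, 0.315, -0.949], [-1.0, -0.0, 0.0]]
wrist_force: [0.1, 0.1, 0.2]
gripper_width: 0.589
1.4 [0.49845522 0.08829438 0.23128731] [[0.002, 0.949, 0.315], [-0.002, 0.315, -0.949], [-1.0, 0.001, 0.003]] [ 1.75794155 -2.83773232  0.82709943] 0.5911740820310059
```

View pics/w1.png

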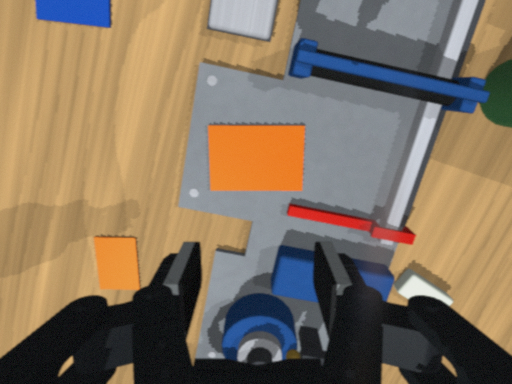

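The wrist view shows the cover at (256,158), leaf corners at (203,62) and (180,207), the fence's inner edge on the right from (465,0) to (385,230), and the red bar from (290,210) to (412,238).

```bash
python3 - <<'E'
from h import *
import pickle
from bench import status
d=pickle.load(open('w1.pkl','rb'));g=cv2.cvtColor(d['pixels'],cv2.COLOR_RGB2GRAY)
q=rect(d,blobs(d,*ORANGE)[0],.012);print('cover',q)
r=[b for b in blobs(d,*RED)];print('red',[rect(d,b,.019) for b in r])
P=[(203,62),(180,207)];B=ray(d,P,.008)[:,:2]*1000;print('leaf corners',B,np.linalg.norm(B[0]-B[1]))
e=B[0]-B[1];print('yaw leaf',np.degrees(np.arctan2(-e[0],e[1])))
# fence inner edge: scan rows, brightness step
pts=[]
for v in list(range(5,70,4))+list(range(125,205,4)):
    u0=465-(v/230)*80; row=g[v,int(u0)-22:int(u0)+14].astype(int);k=np.argmax(np.diff(cv2.GaussianBlur(row.astype(np.float32).reshape(1,-1),(3,1),0)[0]));pts.append((int(u0)-22+k+.5,v))
F=ray(d,pts,.028)[:,:2]*1000
vx,vy,x0,y0=cv2.fitLine(F.astype(np.float32),cv2.DIST_HUBER,0,.01,.01).ravel()
print('fence yaw',np.degrees(np.arctan2(-vx/np.sign(vy),abs(vy))),x0,y0,np.round(np.c_[pts,F],0)[::4].tolist())
th=np.radians(6.53+.5);n=np.array([np.cos(th),np.sin(th)])
print('fence n-dist',n@[x0,y0],'leaf n-dist',B@n,'diff should be 225; cover n', n@q[:2])
o=status.get_obs();print(o['tool_pos'],o['wrist_force'])
E
```

```text
cover [494.1  92.8  97.2  67.6  18.4]
red [array([589.9,  57.2,  91.7,  11.9,   6.7]), array([674.8,  62.2,  27.8,  14.6,   8.5])]
leaf corners [[413.97542562 167.19632619]
 [431.06935629  12.85621751]] 155.28384208943902
yaw leaf 6.3200331630435596
fence yaw 6.7490916 633.3887 193.2213 [[460.0, 5.0, 623.0, 286.0], [454.0, 21.0, 624.0, 272.0], [450.0, 37.0, 626.0, 259.0], [444.0, 53.0, 627.0, 245.0], [438.0, 69.0, 629.0, 231.0], [416.0, 137.0, 637.0, 166.0], [410.0, 153.0, 639.0, 150.0], [404.0, 169.0, 640.0, 133.0], [400.0, 185.0, 643.0, 116.0], [394.0, 201.0, 644.0, 98.0]]
fence n-dist 652.2751514916372 leaf n-dist [431.32623816 429.40212511] diff should be 225; cover n 501.74315876503465
[0.49845522 0.08829438 0.23128731] [ 1.75794155 -2.83773232  0.82709943]
```

```bash
python3 -m handwheel '105 60 0 0 0 0 0;105 120 0 0 0 0 0;105 170 0 0 0 0 0;105 200 0 0 0 0 0;105 208 0 0 0 0 0;105 213 0 0 0 0 0;105 213 0 0 0 0 0' ; python3 -m handwheel '105 1 0 0 0 0 0;105 2 0 0 0 0 0;105 2 0 0 0 0 0'; python3 -m handwheel '105 1 0 0 0 0 0;105 2 0 0 0 0 0;105 2 0 0 0 0 0'
```

```text
clock: 2.28
tool_pos: [0.4959, 0.0936, 0.0191]
tcp_rot: [[0.001, 0.949, 0.316], [0.0, 0.316, -0.949], [-1.0, 0.001, 0.0]]
wrist_force: [0.2, 0.5, 0.2]
gripper_width: 0.592
clock: 2.65
tool_pos: [0.4954, 0.0935, 0.0166]
tcp_rot: [[0.001, 0.949, 0.316], [0.0, 0.316, -0.949], [-1.0, 0.001, 0.0]]
wrist_force: [0.2, 0.3, -1.3]
gripper_width: 0.587
clock: 3.02
tool_pos: [0.4952, 0.0935, 0.0141]
tcp_rot: [[-0.0, 0.949, 0.316], [-0.0, 0.316, -0.949], [-1.0, -0.0, -0.0]]
wrist_force: [0.0, 0.6, 0.6]
gripper_width: 0.584
```

```bash
python3 -m handwheel '105 1 0 0 0 0 0;105 2 0 0 0 0 0;105 2 0 0 0 0 0'; python3 -m handwheel '105 1 0 0 0 0 0;105 2 0 0 0 0 0;105 2 0 0 0 0 0';python3 -m handwheel '105 1 0 0 0 0 0;105 2 0 0 0 0 0;105 2 0 0 0 0 0'
```

```text
clock: 3.4
tool_pos: [0.4952, 0.0934, 0.0122]
tcp_rot: [[-0.0, 0.949, 0.316], [-0.0, 0.316, -0.949], [-1.0, -0.0, -0.0]]
wrist_force: [0.2, -0.7, 0.1]
gripper_width: 0.588
clock: 3.78
tool_pos: [0.4952, 0.0935, 0.0102]
tcp_rot: [[-0.0, 0.949, 0.316], [-0.0, 0.316, -0.949], [-1.0, -0.0, -0.0]]
wrist_force: [0.3, -0.4, 0.6]
gripper_width: 0.588
clock: 4.15
tool_pos: [0.4954, 0.0935, 0.0089]
tcp_rot: [[0.0, 0.949, 0.316], [0.0, 0.316, -0.949], [-1.0, 0.0, 0.0]]
wrist_force: [-3.3, -0.0, 11.1]
gripper_width: 0.589
```

```bash
python3 -m handwheel '105 0 6 1 2 0 0;105 0 16 2.5 4 0 0;105 0 28 4 6 0 0;105 0 40 6 8 0 0;105 0 52 8 10 0 0;105 0 64 9.5 11.7 0 0;105 0 75 11 11.7 0 0;105 0 83 12 11.7 0 0;105 0 90 13 11.7 0 0;105 0 90 13 11.7 0 0'; python3 - <<'E'
from h import *
import pickle
from bench import status, imaging
d=imaging.get_image('top');pickle.dump(d,open('t2.pkl','wb'))
w=imaging.get_image('wrist');cv2.imwrite('pics/w2.png',w['pixels'][:,:,::-1])
o=status.get_obs();print(o['clock'],o['tool_pos'],o['wrist_force'])
for x in(d,w): print([rect(x,b,.012) for b in blobs(x,*ORANGE)[:2]])
E
```

```text
clock: 5.4
tool_pos: [0.5862, 0.1099, 0.009]
tcp_rot: [[0.002, 0.993, 0.117], [0.0, 0.117, -0.993], [-1.0, 0.002, -0.0]]
wrist_force: [1.9, 0.3, 5.0]
gripper_width: 0.586
5.5 [0.58614217 0.10981609 0.00904476] [1.53314188 0.99887229 4.49487412]
[array([379.3, -82.2,  64.8,  44.5, -72.9]), array([ 5.899e+02,  7.950e+01,  9.550e+01,  1.460e+01, -1.000e-01])]
[array([584.4, 109.8,  98. ,  69.2,   6.7])]
```

View pics/w2.png

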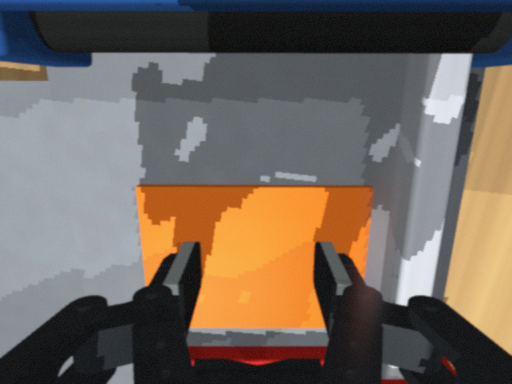

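The cover followed: yaw 6.7°, about 10 mm short of the fence, straight and square in the view. Next I'll push it home with a small overdrive.

```bash
python3 -m handwheel '105 0.5 2 0 0 0 0;105 0.5 5 0 0 0 0;105 0.5 8 0 0 0 0;105 0.5 10 0 0 0 0;105 0.5 11 0 0 0 0;105 0.5 11 0 0 0 0'; python3 -m handwheel '105 0 1 0 0 0 0;105 0 2 0 0 0 0;105 0 3 0 0 0 0;105 0 3 0 0 0 0'; python3 - <<'E'
from h import *
from bench import status, imaging
w=imaging.get_image('wrist');cv2.imwrite('pics/w3.png',w['pixels'][:,:,::-1])
o=status.get_obs();print(o['clock'],o['tool_pos'],o['wrist_force'])
print([rect(w,b,.012) for b in blobs(w,*ORANGE)[:2]])
E
```

```text
clock: 6.25
tool_pos: [0.595, 0.1108, 0.0089]
tcp_rot: [[-0.001, 0.993, 0.117], [-0.0, 0.117, -0.993], [-1.0, -0.001, -0.0]]
wrist_force: [-6.6, -0.7, 17.1]
gripper_width: 0.591
clock: 6.75
tool_pos: [0.5977, 0.1111, 0.0089]
tcp_rot: [[-0.002, 0.993, 0.117], [-0.0, 0.117, -0.993], [-1.0, -0.002, 0.0]]
wrist_force: [-7.6, -1.7, 18.2]
gripper_width: 0.588
6.8 [0.59778288 0.11115135 0.00892916] [-8.2966839  -0.45488832 17.56844385]
[array([593.1, 110.8,  98. ,  69.1,   6.8])]
```

```bash
python3 -m handwheel '105 -8 -0.5 0 0 0 0;105 -40 -0.5 0 0 0 0;105 -100 -0.5 0 0 0 0;105 -160 -0.5 0 0 0 0;105 -220 -20 50 0 0 0;105 -260 -40 105 0 0 0;105 -260 -60 165 0 0 0;105 -260 -78 220 0 0 0;105 -260 -83 250 0 0 0;105 -260 -83 253 0 0 0'; python3 -m handwheel '105 0 0 0 0 0 0;105 0 0 0 0 0 0'; python3 - <<'E'
from h import *
import pickle
from bench import status, imaging
w=imaging.get_image('wrist');cv2.imwrite('pics/w4.png',w['pixels'][:,:,::-1])
t=imaging.get_image('top');pickle.dump((w,t),open('i4.pkl','wb'))
o=status.get_obs();print(o['clock'],o['tool_pos'],o['wrist_force'],np.round(o['tcp_rot'],3).tolist())
for x in (w,t):
  print('cover',[rect(x,b,.012) for b in blobs(x,*ORANGE)[:2]])
  b=blobs(x,*YEL);print('yel',[(rect(x,q,.094),cv2.fitEllipse((ray(x,q,.094)[:,:2]*1000).astype(np.float32))) for q in b])
E
```

```text
clock: 8.05
tool_pos: [0.5454, -0.1526, 0.2681]
tcp_rot: [[0.001, 0.994, 0.113], [-0.001, 0.113, -0.994], [-1.0, 0.0, 0.001]]
wrist_force: [0.0, 0.7, -0.6]
gripper_width: 0.591
clock: 8.3
tool_pos: [0.546, -0.1485, 0.2676]
tcp_rot: [[-0.0, 0.993, 0.118], [0.0, 0.118, -0.993], [-1.0, -0.0, -0.0]]
wrist_force: [0.1, -0.1, -0.2]
gripper_width: 0.587
8.4 [ 0.54608329 -0.14854815  0.26768612] [ 0.00090033 -0.21318876 -0.10051426] [[-0.0, 0.993, 0.119], [0.0, 0.119, -0.993], [-1.0, -0.0, -0.0]]
cover [array([381. , -82.5,  66.4,  46.5, -72.7])]
yel [(array([ 532.2, -171. ,   66.8,   66.4,  -69. ]), ((532.2028198242188, -170.8435516357422), (66.42101287841797, 67.00409698486328), 14.480670928955078))]
cover [array([595.5, 110.6,  96.3,  66. ,   6.7])]
yel [(array([ 529.4, -171.7,   66.3,   59.1,  -73.6]), ((534.158203125, -170.69717407226562), (61.31743621826172, 63.930973052978516), 99.16098022460938))]
```

View pics/w4.png

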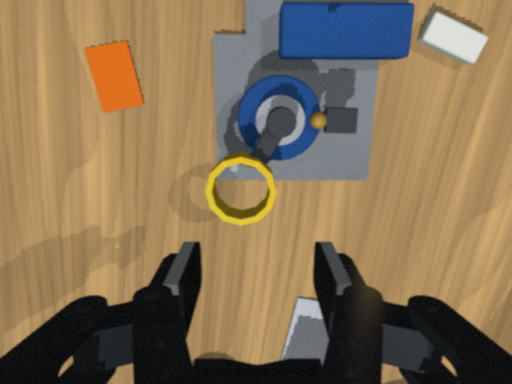

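The ring is clear at (241,190), and the gear head is centred near (280,117) with the hub cap near (281,123).

```bash
python3 - <<'E'
from h import *
import pickle
w,t=pickle.load(open('i4.pkl','rb'))
b=blobs(w,(100,120,30),(120,255,255),300)
for q in b[:4]:
    P=(ray(w,q,.054)[:,:2]*1000).astype(np.float32);print(q.mean(0).round(),cv2.minEnclosingCircle(P),cv2.fitEllipse(P))
print('cap',ray(w,(281.5,122),.088)*1000)
ring=np.array([532.8,-170.9])
th=np.radians(6.65);c,s=np.cos(th),np.sin(th);R=np.array([[c,-s],[s,c]])
hubp=np.array([595.2,110.5])+R@np.array([-55,-210]);print('hub from seat',hubp)
for h in(hubp,): 
    v=R.T@(ring-h);print(v,np.linalg.norm(v),'angle',np.arctan2(-v[1],-v[0]))
E
```

```text
[345.  30.] ((611.8485107421875, -14.256391525268555), 64.63487243652344) ((612.0167236328125, -14.702733993530273), (53.24692916870117, 151.39784240722656), 97.1777572631836)
[280. 117.] ((561.8225708007812, -102.21701049804688), 41.99642562866211) ((561.2422485351562, -102.0176010131836), (74.97053527832031, 78.14773559570312), 12.522767066955566)
cap [[ 562.41315129 -102.34357913   88.        ]]
hub from seat [ 564.88887274 -104.45635735]
[-39.56742035 -62.28059609] 73.78653944036704 angle 1.0048181537507892
```

```bash
python3 -m handwheel '255 20 -15.8 20.7 0 0 0;255 70 -15.8 20.7 0 0 0;255 120 -15.8 20.7 0 0 0;255 145 -15.8 20.7 0 0 0;255 155 -15.8 20.7 0 0 0;255 155 -15.8 20.7 0 0 0;255 165 -15.8 20.7 0 0 0;255 175 -15.8 20.7 0 0 0;255 185 -15.8 20.7 0 0 0;255 192 -15.8 20.7 0 0 0' 20; python3 -m handwheel '255 0 0 0 0 0 0;240 0 0 0 0 0 0;230 0 0 0 0 0 0;220 0 0 0 0 0 0;215 0 0 0 0 0 0;215 0 0 0 0 0 0'; python3 - <<'E'
from h import *
from bench import imaging
s=imaging.get_image('scene')
cv2.imwrite('pics/s5.png',cv2.resize(s['pixels'][120:250,200:370,::-1],None,fx=4,fy=4,interpolation=cv2.INTER_CUBIC))
E
```

```text
clock: 9.65
tool_pos: [0.5324, -0.1721, 0.075]
tcp_rot: [[-0.001, 0.993, 0.117], [0.0, 0.117, -0.993], [-1.0, -0.001, -0.0]]
wrist_force: [-0.2, -0.6, -0.1]
gripper_width: 0.002
clock: 10.4
tool_pos: [0.5326, -0.1722, 0.0759]
tcp_rot: [[0.0, 0.993, 0.117], [-0.0, 0.117, -0.993], [-1.0, 0.0, 0.0]]
wrist_force: [0.8, 0.2, 0.1]
gripper_width: 0.16
```

View pics/s5.png

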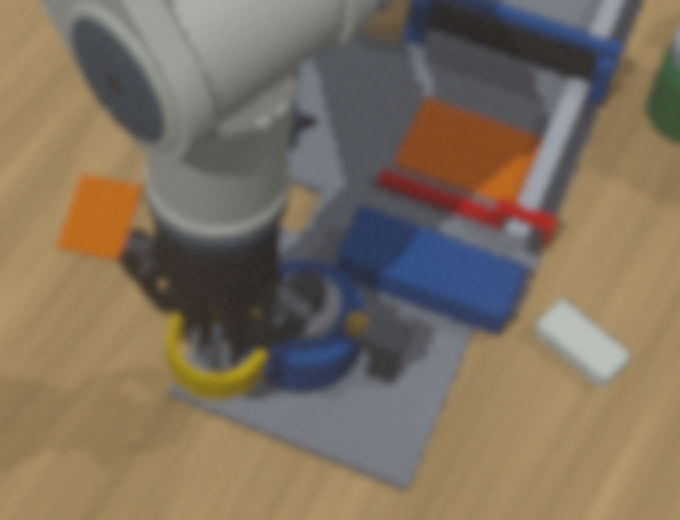

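The fingers are inside the ring and the plate is flush at the fence ahead of the red bar. Next I'll open the fingers gently to find the wall and remove the play.

```bash
python3 -m handwheel '205 0 0 0 0 0 0;205 2 0 0 0 0 0;205 2 0 0 0 0 0'; python3 -m handwheel '195 0 0 0 0 0 0;195 0 0 0 0 0 0;195 0 0 0 0 0 0';  python3 -m handwheel '185 0 0 0 0 0 0;185 0 0 0 0 0 0;185 0 0 0 0 0 0'
```

```text
clock: 10.82
tool_pos: [0.5325, -0.1721, 0.0736]
tcp_rot: [[-0.0, 0.993, 0.117], [0.0, 0.117, -0.993], [-1.0, -0.0, -0.0]]
wrist_force: [-0.1, -0.4, 1.0]
gripper_width: 0.199
clock: 11.2
tool_pos: [0.5327, -0.1722, 0.0738]
tcp_rot: [[0.0, 0.993, 0.117], [-0.0, 0.117, -0.993], [-1.0, 0.0, 0.0]]
wrist_force: [0.3, -0.2, 0.2]
gripper_width: 0.238
clock: 11.58
tool_pos: [0.5326, -0.1722, 0.0738]
tcp_rot: [[-0.0, 0.993, 0.117], [0.0, 0.117, -0.993], [-1.0, -0.0, -0.0]]
wrist_force: [-0.2, 0.2, -0.3]
gripper_width: 0.272
```

```bash
python3 -m handwheel '175 0 0 0 0 0 0;175 0 0 0 0 0 0;175 0 0 0 0 0 0'; python3 -m handwheel '165 0 0 0 0 0 0;165 0 0 0 0 0 0;165 0 0 0 0 0 0';  python3 - <<'E'
import numpy as np
p=lambda a:(-75*np.cos(a),75*np.sin(a))
a0=1.0
st=0.157
a=a0
ramps=[.02,.06,.11]+[st]*200
k=0
for call in range(9):
    y0,z0=p(a);rows=[]
    for i in range(10):
        a+=ramps[k];k+=1;y,z=p(a);rows.append(f'{y-y0:.1f} {z-z0:.1f}')
    print(call,round(a,2),'; '.join(rows))
E
```

```text
clock: 11.95
tool_pos: [0.5327, -0.1721, 0.0737]
tcp_rot: [[0.0, 0.993, 0.117], [0.0, 0.117, -0.993], [-1.0, 0.0, -0.0]]
wrist_force: [1.2, 1.4, -2.1]
gripper_width: 0.307
clock: 12.32
tool_pos: [0.5327, -0.1721, 0.0738]
tcp_rot: [[0.0, 0.993, 0.117], [0.0, 0.117, -0.993], [-1.0, 0.0, 0.0]]
wrist_force: [3.2, 1.8, -3.5]
gripper_width: 0.306
0 2.29 1.3 0.8; 5.2 3.0; 12.6 6.5; 23.9 10.0; 35.5 11.7; 47.3 11.6; 58.9 9.6; 70.0 5.8; 80.4 0.4; 89.9 -6.6
1 3.86 8.2 -8.4; 15.0 -18.0; 20.3 -28.5; 23.8 -39.8; 25.5 -51.4; 25.3 -63.2; 23.4 -74.8; 19.6 -85.9; 14.2 -96.3; 7.2 -105.8
2 5.43 -8.4 -8.2; -18.0 -15.0; -28.5 -20.3; -39.8 -23.8; -51.4 -25.5; -63.2 -25.4; -74.7 -23.4; -85.9 -19.7; -96.3 -14.3; -105.8 -7.2
3 7.0 -8.2 8.4; -15.1 18.0; -20.3 28.5; -23.8 39.7; -25.6 51.4; -25.4 63.1; -23.5 74.7; -19.8 85.9; -14.3 96.3; -7.3 105.8
4 8.57 8.4 8.2; 18.0 15.1; 28.5 20.3; 39.7 23.9; 51.3 25.6; 63.1 25.5; 74.7 23.6; 85.9 19.8; 96.3 14.4; 105.8 7.4
5 10.14 8.2 -8.4; 15.1 -18.0; 20.3 -28.5; 23.9 -39.7; 25.6 -51.3; 25.5 -63.1; 23.6 -74.7; 19.9 -85.9; 14.5 -96.3; 7.5 -105.8
6 11.71 -8.4 -8.3; -17.9 -15.1; -28.5 -20.4; -39.7 -23.9; -51.3 -25.7; -63.1 -25.6; -74.7 -23.7; -85.8 -20.0; -96.3 -14.6; -105.8 -7.6
7 13.28 -8.3 8.4; -15.1 17.9; -20.4 28.4; -24.0 39.7; -25.7 51.3; -25.6 63.0; -23.7 74.7; -20.0 85.8; -14.6 96.3; -7.7 105.7
8 14.85 8.4 8.3; 17.9 15.1; 28.4 20.4; 39.6 24.0; 51.3 25.8; 63.0 25.7; 74.6 23.8; 85.8 20.1; 96.3 14.7; 105.7 7.8
```

```bash
cat > rows.py <<'E'
import numpy as np,sys
p=lambda a:(-75*np.cos(a),75*np.sin(a))
def show(a,steps,e=(0,0)):
    y0,z0=p(a);n=len(steps);out=[]
    for i,s in enumerate(steps): 
        a+=s;y,z=p(a);f=min(1,(i+1)/3);out.append(f'0 {y-y0+e[0]*f:.1f} {z-z0+e[1]*f:.1f} 0 0 0')
    print(round(a,3),'\n184 '+';184 '.join(out))
E
python3 -c "
from rows import *
show(1.044,[.02,.06,.11]+[.157]*7)
show(1.044+.19+.157*7,[.157]*10)"
```

```text
2.333 
184 0 1.3 0.7 0 0 0;184 0 5.3 2.8 0 0 0;184 0 12.9 6.0 0 0 0;184 0 24.3 9.0 0 0 0;184 0 36.0 10.1 0 0 0;184 0 47.7 9.5 0 0 0;184 0 59.2 7.0 0 0 0;184 0 70.2 2.8 0 0 0;184 0 80.4 -3.2 0 0 0;184 0 89.5 -10.6 0 0 0
3.903 
184 0 7.8 -8.8 0 0 0;184 0 14.2 -18.6 0 0 0;184 0 19.0 -29.4 0 0 0;184 0 22.0 -40.8 0 0 0;184 0 23.2 -52.5 0 0 0;184 0 22.5 -64.2 0 0 0;184 0 20.1 -75.7 0 0 0;184 0 15.8 -86.7 0 0 0;184 0 9.9 -96.9 0 0 0;184 0 2.5 -106.0 0 0 0
```

```bash
python3 -m handwheel '184 0 1.3 0.7 0 0 0;184 0 5.3 2.8 0 0 0;184 0 12.9 6.0 0 0 0;184 0 24.3 9.0 0 0 0;184 0 36.0 10.1 0 0 0;184 0 47.7 9.5 0 0 0'
```

```text
clock: 13.08
tool_pos: [0.5801, -0.1757, 0.0731]
tcp_rot: [[-0.004, 0.993, 0.117], [0.001, 0.117, -0.993], [-1.0, -0.004, -0.001]]
wrist_force: [-6.6, 2.6, -0.1]
gripper_width: 0.279
```

```bash
python3 -c "
from rows import *
a=1.705
for n in (5,10,10,10,10,10):
  show(a,[.157]*n);a+=n*.157"
```

```text
2.49 
184 0 11.5 -2.5 0 0 0;184 0 22.5 -6.7 0 0 0;184 0 32.6 -12.6 0 0 0;184 0 41.8 -20.1 0 0 0;184 0 49.6 -28.8 0 0 0
4.06 
184 0 6.4 -9.9 0 0 0;184 0 11.1 -20.6 0 0 0;184 0 14.1 -32.0 0 0 0;184 0 15.3 -43.7 0 0 0;184 0 14.7 -55.5 0 0 0;184 0 12.2 -67.0 0 0 0;184 0 8.0 -77.9 0 0 0;184 0 2.1 -88.1 0 0 0;184 0 -5.3 -97.2 0 0 0;184 0 -14.1 -105.1 0 0 0
5.63 
184 0 -9.9 -6.4 0 0 0;184 0 -20.6 -11.1 0 0 0;184 0 -32.0 -14.2 0 0 0;184 0 -43.7 -15.4 0 0 0;184 0 -55.4 -14.7 0 0 0;184 0 -66.9 -12.3 0 0 0;184 0 -77.9 -8.0 0 0 0;184 0 -88.1 -2.1 0 0 0;184 0 -97.2 5.3 0 0 0;184 0 -105.1 14.0 0 0 0
7.2 
184 0 -6.4 9.9 0 0 0;184 0 -11.2 20.6 0 0 0;184 0 -14.2 32.0 0 0 0;184 0 -15.4 43.7 0 0 0;184 0 -14.8 55.4 0 0 0;184 0 -12.3 66.9 0 0 0;184 0 -8.1 77.9 0 0 0;184 0 -2.2 88.1 0 0 0;184 0 5.2 97.2 0 0 0;184 0 13.9 105.1 0 0 0
8.77 
184 0 9.9 6.4 0 0 0;184 0 20.6 11.2 0 0 0;184 0 32.0 14.2 0 0 0;184 0 43.7 15.4 0 0 0;184 0 55.4 14.8 0 0 0;184 0 66.9 12.4 0 0 0;184 0 77.9 8.2 0 0 0;184 0 88.1 2.3 0 0 0;184 0 97.2 -5.1 0 0 0;184 0 105.1 -13.9 0 0 0
10.34 
184 0 6.4 -9.9 0 0 0;184 0 11.2 -20.6 0 0 0;184 0 14.2 -32.0 0 0 0;184 0 15.5 -43.7 0 0 0;184 0 14.9 -55.4 0 0 0;184 0 12.4 -66.9 0 0 0;184 0 8.2 -77.9 0 0 0;184 0 2.4 -88.1 0 0 0;184 0 -5.0 -97.2 0 0 0;184 0 -13.8 -105.1 0 0 0
```

```bash
python3 -m handwheel '184 0 11.5 -2.5 0 0 0;184 0 22.5 -6.7 0 0 0;184 0 32.6 -12.6 0 0 0;184 0 41.8 -20.1 0 0 0;184 0 49.6 -28.8 0 0 0'
```

```text
clock: 13.7
tool_pos: [0.6249, -0.1415, 0.0725]
tcp_rot: [[-0.006, 0.993, 0.118], [0.0, 0.118, -0.993], [-1.0, -0.006, -0.001]]
wrist_force: [-7.9, -0.8, -1.0]
gripper_width: 0.279
```

```bash
python3 -m handwheel '184 0 6.1 -9.9 0 0 0;184 0 10.5 -20.6 0 0 0;184 0 13.3 -32.0 0 0 0;184 0 14.5 -43.7 0 0 0;184 0 13.9 -55.5 0 0 0;184 0 11.4 -67.0 0 0 0;184 0 7.2 -77.9 0 0 0;184 0 1.3 -88.1 0 0 0;184 0 -6.1 -97.2 0 0 0;184 0 -14.9 -105.1 0 0 0'
```

```text
clock: 14.95
tool_pos: [0.6025, -0.0394, 0.0747]
tcp_rot: [[0.005, 0.993, 0.118], [-0.001, 0.118, -0.993], [-1.0, 0.005, 0.002]]
wrist_force: [5.5, -4.1, 0.8]
gripper_width: 0.278
```

```bash
python3 -m handwheel '184 0 -9.9 -6.4 0 0 0;184 0 -20.6 -11.1 0 0 0;184 0 -32.0 -14.2 0 0 0;184 0 -43.7 -15.4 0 0 0;184 0 -55.4 -14.7 0 0 0;184 0 -66.9 -12.3 0 0 0;184 0 -77.9 -8.0 0 0 0;184 0 -88.1 -2.1 0 0 0;184 0 -97.2 5.3 0 0 0;184 0 -105.1 14.0 0 0 0'
```

```text
clock: 16.2
tool_pos: [0.5007, -0.0652, 0.075]
tcp_rot: [[0.007, 0.993, 0.117], [-0.0, 0.117, -0.993], [-1.0, 0.007, 0.001]]
wrist_force: [5.5, 3.5, 0.2]
gripper_width: 0.272
```

```bash
python3 - <<'E'
from h import *
from bench import imaging
s=imaging.get_image('top')
cv2.imwrite('pics/t6.png',cv2.resize(s['pixels'][110:260,80:320,::-1],None,fx=3,fy=3,interpolation=cv2.INTER_CUBIC))
E
```

```text
(no output)
```

View pics/t6.png

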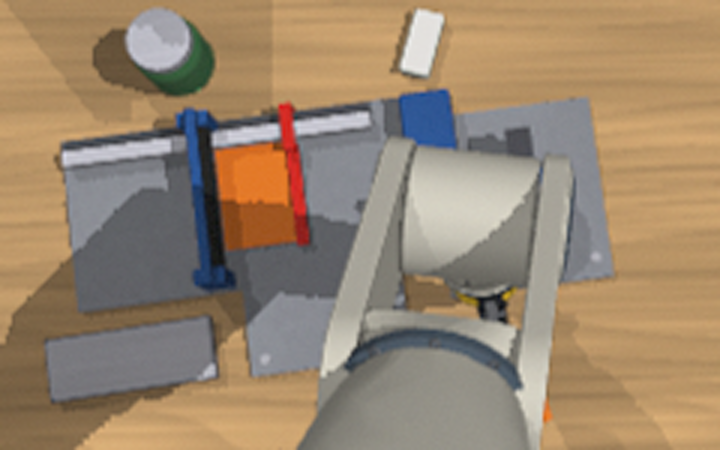

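The plate is square on the fence and entering the roller, driven by the red bar. Continuing.

```bash
python3 -m handwheel '184 0 -6.4 9.9 0 0 0;184 0 -11.2 20.6 0 0 0;184 0 -14.2 32.0 0 0 0;184 0 -15.4 43.7 0 0 0;184 0 -14.8 55.4 0 0 0;184 0 -12.3 66.9 0 0 0;184 0 -8.1 77.9 0 0 0;184 0 -2.2 88.1 0 0 0;184 0 5.2 97.2 0 0 0;184 0 13.9 105.1 0 0 0'; python3 -m handwheel '184 0 9.9 6.4 0 0 0;184 0 20.6 11.2 0 0 0;184 0 32.0 14.2 0 0 0;184 0 43.7 15.4 0 0 0;184 0 55.4 14.8 0 0 0;184 0 66.9 12.4 0 0 0;184 0 77.9 8.2 0 0 0;184 0 88.1 2.3 0 0 0'
```

```text
clock: 17.5
tool_pos: [0.522, -0.1669, 0.0731]
tcp_rot: [[-0.004, 0.993, 0.117], [0.002, 0.117, -0.993], [-1.0, -0.004, -0.003]]
wrist_force: [-4.0, 6.1, 1.7]
gripper_width: 0.279
clock: 18.5
tool_pos: [0.607, -0.1586, 0.0722]
tcp_rot: [[-0.01, 0.993, 0.118], [0.002, 0.118, -0.993], [-1.0, -0.009, -0.003]]
wrist_force: [-14.8, -0.8, 2.8]
gripper_width: 0.277
```

```bash
python3 -c "
from rows import *
a=8.77-.314
for n in (10,10):
  show(a,[.157]*n);a+=n*.157
show(a,[.157]*5+[.12,.08,.05,.02,0])"
```

```text
10.026 
184 0 9.1 -7.4 0 0 0;184 0 17.0 -16.1 0 0 0;184 0 23.4 -26.0 0 0 0;184 0 28.2 -36.7 0 0 0;184 0 31.3 -48.1 0 0 0;184 0 32.5 -59.8 0 0 0;184 0 31.9 -71.6 0 0 0;184 0 29.5 -83.1 0 0 0;184 0 25.2 -94.0 0 0 0;184 0 19.4 -104.2 0 0 0
11.596 
184 0 -7.4 -9.1 0 0 0;184 0 -16.1 -17.0 0 0 0;184 0 -26.0 -23.4 0 0 0;184 0 -36.7 -28.2 0 0 0;184 0 -48.1 -31.3 0 0 0;184 0 -59.8 -32.5 0 0 0;184 0 -71.5 -31.9 0 0 0;184 0 -83.0 -29.5 0 0 0;184 0 -94.0 -25.3 0 0 0;184 0 -104.2 -19.5 0 0 0
12.651 
184 0 -9.2 7.4 0 0 0;184 0 -17.0 16.1 0 0 0;184 0 -23.5 26.0 0 0 0;184 0 -28.3 36.7 0 0 0;184 0 -31.3 48.1 0 0 0;184 0 -32.5 57.0 0 0 0;184 0 -32.6 63.0 0 0 0;184 0 -32.5 66.7 0 0 0;184 0 -32.4 68.2 0 0 0;184 0 -32.4 68.2 0 0 0
```

```bash
python3 -m handwheel '184 0 9.1 -7.4 0 0 0;184 0 17.0 -16.1 0 0 0;184 0 23.4 -26.0 0 0 0;184 0 28.2 -36.7 0 0 0;184 0 31.3 -48.1 0 0 0;184 0 32.5 -59.8 0 0 0;184 0 31.9 -71.6 0 0 0;184 0 29.5 -83.1 0 0 0;184 0 25.2 -94.0 0 0 0;184 0 19.4 -104.2 0 0 0'; python3 -m handwheel '184 0 -7.4 -9.1 0 0 0;184 0 -16.1 -17.0 0 0 0;184 0 -26.0 -23.4 0 0 0;184 0 -36.7 -28.2 0 0 0;184 0 -48.1 -31.3 0 0 0;184 0 -59.8 -32.5 0 0 0;184 0 -71.5 -31.9 0 0 0;184 0 -83.0 -29.5 0 0 0;184 0 -94.0 -25.3 0 0 0;184 0 -104.2 -19.5 0 0 0'; python3 -m handwheel '184 0 -9.2 7.4 0 0 0;184 0 -17.0 16.1 0 0 0;184 0 -23.5 26.0 0 0 0;184 0 -28.3 36.7 0 0 0;184 0 -31.3 48.1 0 0 0;184 0 -32.5 57.0 0 0 0;184 0 -32.6 63.0 0 0 0;184 0 -32.5 66.7 0 0 0;184 0 -32.4 68.2 0 0 0;184 0 -32.4 68.2 0 0 0'
```

```text
clock: 19.75
tool_pos: [0.6199, -0.0544, 0.0744]
tcp_rot: [[0.003, 0.993, 0.117], [-0.001, 0.117, -0.993], [-1.0, 0.003, 0.002]]
wrist_force: [3.4, -3.9, 0.4]
gripper_width: 0.275
clock: 21.0
tool_pos: [0.5165, -0.0475, 0.0751]
tcp_rot: [[0.009, 0.993, 0.118], [-0.001, 0.118, -0.993], [-1.0, 0.008, 0.002]]
wrist_force: [11.4, -2.8, -1.9]
gripper_width: 0.277
clock: 22.25
tool_pos: [0.4892, -0.1174, 0.0741]
tcp_rot: [[0.001, 0.993, 0.118], [0.001, 0.118, -0.993], [-1.0, 0.001, -0.001]]
wrist_force: [3.0, 8.7, 3.3]
gripper_width: 0.276
```

```bash
python3 - <<'E'
from h import *
from bench import imaging
s=imaging.get_image('top')
print([rect(s,b,.012) for b in blobs(s,*ORANGE)[:3]])
cv2.imwrite('pics/t7.png',cv2.resize(s['pixels'][110:260,80:320,::-1],None,fx=3,fy=3,interpolation=cv2.INTER_CUBIC))
E
```

```text
[array([577.4, 264.7,  96.1,  67. ,   7.1])]
```

View pics/t7.png

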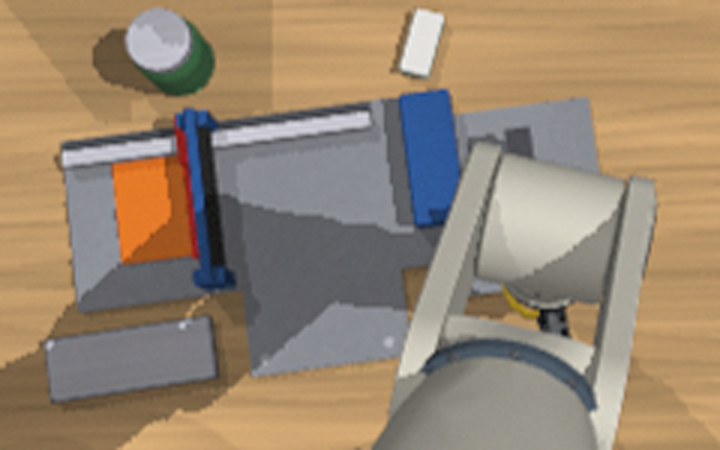

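The plate is fully past the roller: by the measurement it sits at press y ≈ 135 mm, still flush. The red bar stands just beyond the bridge. Withdrawing.

```bash
python3 -m handwheel '184 0 0 -0.7 0 0 0;220 0 0 -1 0 0 0;220 0 0 -1 0 0 0;220 0 0 -1 0 0 0;220 -10 0 -1 0 0 0;220 -30 0 -1 0 0 0;220 -70 0 -1 0 0 0;220 -120 0 -1 0 0 0;220 -150 0 -1 0 0 0;220 -150 0 -1 0 0 0'; python3 -m handwheel '220 0 -60 60 0 0 0;220 0 -110 110 0 0 0;220 0 -110 110 0 0 0;220 0 -110 110 0 0 0'; python3 - <<'E'
from h import *
from bench import imaging,status
s=imaging.get_image('top');o=status.get_obs();print(o['clock'],o['tool_pos'],o['wrist_force'],np.abs(o['joint_vel']).max())
print([rect(s,b,.012) for b in blobs(s,*ORANGE)[:3]])
print([(rect(s,b,.094)) for b in blobs(s,*YEL)[:3]])
cv2.imwrite('pics/t8.png',s['pixels'][:,:,::-1])
E
```

```text
clock: 23.55
tool_pos: [0.4895, -0.118, 0.2268]
tcp_rot: [[0.005, 0.993, 0.117], [-0.001, 0.117, -0.993], [-1.0, 0.005, 0.002]]
wrist_force: [0.3, 0.8, -0.4]
gripper_width: 0.136
clock: 24.05
tool_pos: [0.3899, -0.2406, 0.223]
tcp_rot: [[-0.001, 0.993, 0.114], [0.001, 0.114, -0.993], [-1.0, -0.001, -0.001]]
wrist_force: [1.6, 0.9, -0.0]
gripper_width: 0.138
24.1 [ 0.39082214 -0.23984242  0.2231455 ] [-0.38162513  0.39126628  0.22962552] 0.03356739300679446
[array([577.4, 264.2,  96.4,  67. ,   6.4]), array([378.5, -82.7,  64. ,  43.9, -74.1])]
[array([ 489.9, -112.1,   63.3,   62.9,   -1.1])]
```

View pics/t8.png

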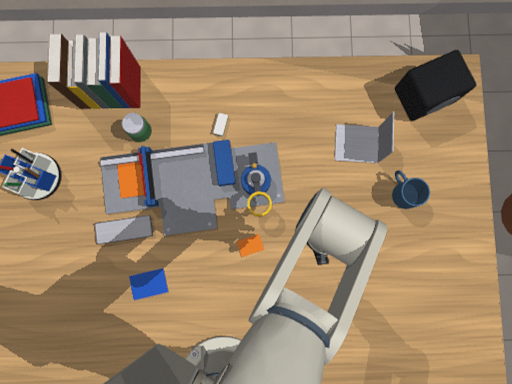

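The plate lies at (129,180), past the roller. The ring is at (259,204), the bystanders are in place and the arm is clear.

```bash
python3 -c "
from bench import r
print(r.finish_job())"
```

```text
the job is handed in; nothing more can be done
None
```

The job is handed in at about 24 s of the 72 s allowed. The plate is fed past the roller, and all my last checks agreed.

- **Plate:** I dragged it on two spread fingertips at about 5–18 N and pushed it square and flush to the fence. The fingers slipped on it once it met the fence, as expected. Its yaw was 6.7–6.8°, against 6.5–6.75° measured for the press and fence.
- **Crank:** I slightly opened the fingers inside the ring to take out the play. I then turned it counter-clockwise from about 1.04 to 12.65 rad at about 1.26 rad/s (5 s a turn), through both heavy points. Wrist-force readings, taken at the end of each move, stayed at or below about 15 N there.
- **Last checks:** The plate's centre is about 60 mm past the roller mid-point, where more than 50 is needed, and it is still along the fence with yaw within about 0.5°. The arm is clear of everything, and the other things appear where they were.
- **Small disagreement:** After the fingers came out, the ring measured about 4 mm behind the last fingertip position, after allowing for camera bias. That is a few hundredths of a radian. I took it as slack and measuring error and did not check it further; the plate had not moved.
- **Not measured:** I did not read the crank's speed directly. It is inferred from the commanded and measured tool path and the small play.

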